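# Wedge the wafer stage up to its height gauge

## Task

Take the orange levelling wedge by its black grip, set it on the grey deck of the wafer stage and slide it thin end first, square and central, under the stage's roller lip until the stage has risen to its height mark: the red foot of the height gauge, which the stage must just meet and press lightly, felt as a clear extra resistance. Stop there (about a millimetre of lift beyond the first touch at most; never force it), let go and leave the wedge holding the stage up. Lift the stage only with the wedge, keep the robot off the stage and the gauge, and leave everything else where it is.

Things in the scene. Friction and masses are not known exactly. Their poses are not given: they have to be found in the camera images.
- stand: Fixed grey deck of the stage stand, 310 x 150 mm, top 5 mm above the table. Origin at table height, right below the middle of the stage's roller; +x is the way the wedge goes in under the stage. Bare deck reaches 175 mm to -x of the origin and 75 mm to each side; two yellow lines 46 mm apart mark the central lane.
- stage: Aluminium plate, 125 x 110 x 12 mm, dark chuck and amber wafer on top; slides only straight up and down on two pins; about 0.32 kg, falls back by its weight. Origin: underside of its roller's middle. The plate's top is 17 mm above it, its front edge 5 mm to -x. Space below for the wedge: 70 mm wide, 120 mm deep.
- stage_lip (a point): Same point as the stage's origin: underside of the roller (10 mm diameter, 100 mm long along y) below the stage's front edge; at rest 10 mm above the deck, 15 mm above the table.
- gauge: Height gauge on the stand: white barrel on an arm over the stage, origin 95 mm above the table, 95 mm to +x of the stand's origin. Its red foot (16 mm disc) hangs on a sprung rod, set by hand, not measured: the stage rises 4 to 13 mm before meeting it. It resists with 3 N once met, 3 N more per mm pushed up; it bottoms at 5 mm.
- wedge_grip (a point): Centre of the orange wedge's black upright grip: 24 x 24 mm, 44 mm tall, this point 55 mm above the wedge's underside. The grip stands on the thick end (block 32 mm long, 36 mm wide, 31.5 mm high). +x runs from grip to thin end. 0.16 kg.
- wedge_tip (a point): Middle of the thin end's lower edge, 126 mm to +x of the grip. Wedge 36 mm wide, 4 mm thick here, rising 1 in 4 over 110 mm. It meets the roller when this is about 24 mm past the stand's origin; then 4 mm of push lift the stage 1 mm. Friction holds it when let go. Pushing it costs about 4 to 13 N while only lifting, then about 1 N more per 1 N on the gauge.
- shim: Bystander, leave alone: steel parallel block, 100 x 36 x 20 mm, flat; not the wedge. Origin at the centre of its underside.
- jar: Bystander, leave alone: small amber jar, 44 mm across, 60 mm tall. Origin at the centre of its underside.
- dish: Bystander, leave alone: clear round dish, 84 mm across, 18 mm tall. Origin at the centre of its underside.
- tray: Bystander, leave alone: white divided tray, 120 x 170 x 32 mm. Origin at the centre of its underside.
- driver: Bystander, leave alone: yellow-handled screwdriver, 170 mm long, lying down. Origin at the centre of its underside.
- bottle: Bystander, leave alone: white bottle with a red cap, 52 mm across, 120 mm tall. Origin at the centre of its underside.

How it is judged:
By the outcome, as a careful person would: the job done as asked, in the order asked, and still so for the second after the job is handed in, with the robot touching nothing.
It also fails if it takes over 72 s, if anything falls off the work surface, if the arm or the gripper's body presses on something with over 40 N, if the wrist force passes 120 N, or if a joint passes its speed limit or range.

## Robot

A 7-joint arm with a two-finger parallel gripper is mounted at the origin on the work surface. World frame = base frame: x ahead of the robot, y to its left, z up, the work surface at z = 0. Lengths are in mm, angles in rad, forces in N, time in s.
With the tool pointing down it reaches from about 400 to 875 mm from the base axis. Payload 4.4 kg.
Tool frame: the origin (TCP) lies where the fingers leave the gripper's body, on its centre line; the fingertips stand 73 mm ahead of it and the grasp point (between the pads) lies 54 mm ahead of it; z points along the fingers, y is the line along which they close (so a half turn about z gives the same grasp; the last joint's range is limited). The gripper opens to 85 mm and grips with 20 to 120 N. Pads are 22 mm wide; open, the fingers measure 114 mm over their backs; the gripper's body (76 mm by 85 mm) begins 54 mm behind the grasp point. The pads swing forward as they close: fully open they stand 13 mm farther back than shut.
Start: joints at [-1.367, 0.628, 0.038, 1.517, -0.027, 0.996, -0.02], TCP at [173.228, 626.505, 303.913] pointing down, gripper open.
Joint ranges: [-3.06, 3.06], [-0.37, 2.12], [-1.25, 1.32], [0.18, 2.47], [-1.1, 4.24], [0.23, 1.98], [-2.94, 2.94]. Speed limits (rad/s): [2.57, 2.57, 3.14, 3.14, 3.14, 3.14, 3.14].

## Interface

Orientations are given as [roll, pitch, yaw] about the fixed x, y, z axes, in that order (R = Rz(yaw) Ry(pitch) Rx(roll)).
In Python, from cell import ctrl gives the robot as it stands.
- The arm moves only by the tool send_rows, never from a script. Its argument "rows" is a list that holds one entry, the list of rows, each a list of 6 numbers: the shift along the tool's x, y, z in cm, then the turn, a rotation vector about the tool's x, y, z in rad. In form: [[[tx, ty, tz, wx, wy, wz], ...]]. A call has 1 to 10 rows; each row is the pose to reach, as a shift and turn from the pose commanded when the call began, along the tool's axes at that moment; what a row does not reach only later rows make up. A row lasts 1/10 s, in which the tool goes at most 50 mm and 8.59 degrees, less where a joint would pass 70% of its speed; a pose out of reach is approached as far as the arm can. A call with a gripper value outside its range is refused whole. "grip" is the closure in counts, from 0 (fully open) to 255 (shut), set as the call begins (left out, the last holds). The fingers move at their own pace and stop on an object; the grip force is fixed at half the most. Time passes only in rows, so rows that repeat a pose let the fingers close. It gives the time, the measured TCP pose, the force, the opening and the grip force at its end, in the units of the state.
- ctrl.read_state(): the state, without advancing time (a new reading comes with each control period).
- ctrl.get_image(name): name is "side" or "top" or "wrist"; returns a dict with "pixels" (400x640x3 uint8, red, green, blue), "fx", "fy", "cx", "cy" (pixels), "extrinsics" (4x4, takes a point from camera to world coordinates); the wrist camera has in their place "mount" (4x4, takes a point from camera to tool coordinates, whose origin is the TCP and whose axes are the flange's). Camera axes: x right, y up, looking along -z (the intrinsics and any distortion apply to the point x, -y, -z); pixel columns grow to the right and rows downward; lengths in mm; the calibration is good to about 2 mm. The wrist camera is an equidistant fisheye: a pixel r from the principal point sees the ray r / f radians off the axis. A picture is of the moment at which its call begins: read the wrist's pose just before it. There is no depth.
- ctrl.finish_job(): hands the job in; it is judged then, once.
The state is a dict: "clock": time; "qpos": joint angles; "qd": joint speeds; "tau": joint torques, N m; "eef_pos": TCP position; "tool_rot": TCP orientation; "force": force on the tool from outside, world axes, zero at the start; "torque": the same for the moment, N m; "width": finger opening in mm; "gripper_force": force on a finger pad.
Only numpy, scipy, OpenCV 4.12 (cv2) and the standard library are available. Lean on these libraries where they do the work, as an engineer would, in place of code of your own. Each camera call takes 0.05 s, during which the arm holds its last target. There are 200 camera calls.

## Working session

There is one attempt and no reset: what is moved stays moved. The work goes in short steps, Python scripts to look and compute and a tool call to move; the robot and the scene stay as the last step left them, time stands still between calls to the robot, and variables do not carry over. Pictures are saved under pics/ and viewed, at most 10 in all, crops included, and the job is handed in when it is done.

Besides the shell and the picture viewer there is one more tool, called after "Call:" as name([rows], argument=value, ...), one row to a line, values as JSON. send_rows: Moves the arm, as the interface text tells. Its arguments: {"type":"object","properties":{"rows":{"type":"array","items":{"type":"array","items":{"type":"array","items":{"type":"number"}}}},"grip":{"type":"number"}},"required":["rows"]}

```bash
mkdir -p pics; ls
cat > h.py <<'E'
import numpy as np, cv2
from cell import ctrl
from scipy.spatial.transform import Rotation as R
def grab(n,fn=None):
    s=ctrl.read_state(); im=ctrl.get_image(n)
    if fn: cv2.imwrite('pics/'+fn, im['pixels'][:,:,::-1])
    return s,im
def ray(im,u,v):
    E=np.array(im['extrinsics']); d=np.array([(u-im['cx'])/im['fx'],-(v-im['cy'])/im['fy'],-1])
    return E[:3,3],E[:3,:3]@d
def onz(im,u,v,z):
    o,d=ray(im,u,v); return o+d*(z-o[2])/d[2]
E
python3 - <<'E'
from h import *
for n in('top','side','wrist'):
    s,im=grab(n,n+'0.png'); print(n,{k:(np.round(v,3).tolist()) for k,v in im.items() if k!='pixels'})
    np.save(n+'0.npy',im['pixels'])
print({k:np.round(v,3).tolist() for k,v in s.items()})
E
```

```text
pics
top {'fx': 455.654, 'fy': 455.654, 'cx': 326.052, 'cy': 209.094, 'extrinsics': [[0.024, 0.997, -0.078, 482.43], [-1.0, 0.024, -0.004, 15.582], [-0.002, 0.078, 0.997, 1354.743], [0.0, 0.0, 0.0, 1.0]]}
side {'fx': 441.286, 'fy': 441.286, 'cx': 318.534, 'cy': 205.327, 'extrinsics': [[-0.994, 0.076, -0.083, 451.162], [-0.113, -0.675, 0.729, 921.234], [-0.001, 0.733, 0.68, 944.017], [0.0, 0.0, 0.0, 1.0]]}
wrist {'fx': 309.707, 'fy': 309.707, 'cx': 323.069, 'cy': 200.045, 'mount': [[-0.0, 0.954, 0.298, 77.389], [1.0, -0.0, 0.001, 0.859], [0.001, 0.298, -0.954, -70.243], [0.0, 0.0, 0.0, 1.0]]}
{'clock': 0.1, 'qpos': [-1.367, 0.629, 0.038, 1.518, -0.027, 0.996, -0.02], 'qd': [-0.0, -0.001, 0.0, -0.002, -0.001, -0.0, 0.0], 'tau': [0.002, -56.455, 1.23, -19.398, 0.011, 0.005, -0.0], 'eef_pos': [173.104, 626.067, 303.083], 'tool_rot': [-3.14, 0.0, 2.872], 'force': [-1.069, -0.402, 0.483], 'torque': [-0.017, -0.014, -0.064], 'gripper_force': 0.0, 'width': 85.375}
```

View pics/top0.png

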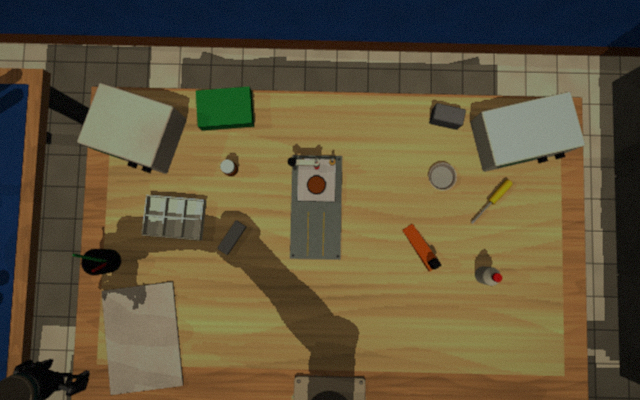

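View pics/side0.png

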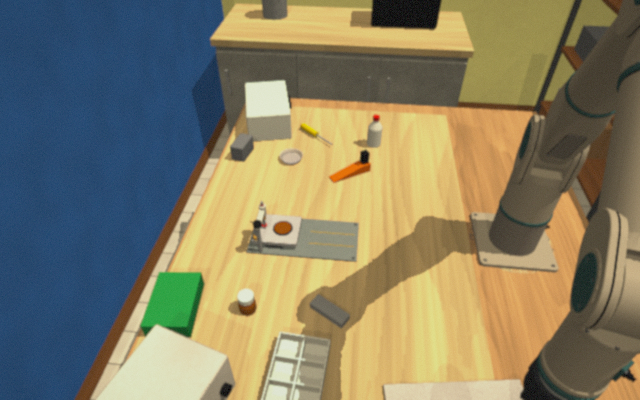

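The top view shows the wedge as an orange bar around (422,248), with its black grip at (433,263). The deck is at (316,207), with the stage at its far (+x) end and the yellow lane lines at (308/323,230). The side view agrees: wedge at (350,170), deck at (305,238).

Run:
```python
from h import *
s,t=grab('top'); s,sd=grab('side')
hsv=cv2.cvtColor(t['pixels'],cv2.COLOR_RGB2HSV)
def big(m,box):
    u0,u1,v0,v1=box; k=np.zeros_like(m); k[v0:v1,u0:u1]=m[v0:v1,u0:u1]
    c=max(cv2.findContours(k,cv2.RETR_EXTERNAL,cv2.CHAIN_APPROX_NONE)[0],key=cv2.contourArea); return c
o=big(cv2.inRange(hsv,(3,170,90),(17,255,255)),(380,460,210,290))
b=big(cv2.inRange(t['pixels'],(0,0,0),(60,50,50)),(415,450,245,285))
r=cv2.minAreaRect(o); print('orange',r,'area',cv2.contourArea(o)); print('top black',cv2.minAreaRect(b))
for p in cv2.boxPoints(r): print(p,onz(t,*p,4).round(1))
c=cv2.minAreaRect(b)[0]; print('grip',onz(t,*c,70).round(1))
# side
h2=cv2.cvtColor(sd['pixels'],cv2.COLOR_RGB2HSV)
o2=big(cv2.inRange(h2,(3,170,90),(17,255,255)),(310,390,140,200))
b2=big(cv2.inRange(sd['pixels'],(0,0,0),(60,50,50)),(350,380,140,175))
r=cv2.minAreaRect(o2);print('side orange',r)
for p in cv2.boxPoints(r): print(p,onz(sd,*p,4).round(1))
r2=cv2.minAreaRect(b2);print('side grip',r2,onz(sd,*r2[0],55).round(1))
# deck: grey low saturation
d=big(cv2.inRange(hsv,(0,0,30),(180,70,255)),(280,350,150,265))
r=cv2.minAreaRect(d);print('deck',r)
for p in cv2.boxPoints(r): print(p,onz(t,*p,5).round(1))
y=cv2.inRange(hsv,(20,80,60),(35,255,255)); 
k=np.zeros_like(y);k[208:254,296:336]=y[208:254,296:336]
for u0,u1 in((296,316),(317,336)):
    q=np.argwhere(k[:,u0:u1]);
    l=cv2.fitLine(np.float32(q[:,::-1]+[u0,0]),cv2.DIST_L2,0,.01,.01).ravel(); 
    P=[onz(t,l[2]+l[0]/l[1]*(v-l[3]),v,5) for v in(212,250)]; print('line',len(q),np.round(P,1).tolist(),np.arctan2(*(P[0]-P[1])[1::-1]))
big_=np.hstack([cv2.resize(t['pixels'][140:290,280:450],None,fx=3,fy=3,interpolation=2)[:,:,::-1]])
cv2.imwrite('pics/tc.png',big_)
```

```text
orange ((420.8076171875, 246.96151733398438), (50.20037078857422, 13.590154647827148), 56.3099365234375) area 468.0
top black ((433.7646789550781, 262.941162109375), (10.289915084838867, 9.946918487548828), 59.03623962402344)
[401.2307  229.84613] [ 531.4 -203.2    4. ]
[412.5384  222.30768] [ 554.5 -236.5    4. ]
[440.38452 264.0769 ] [ 433.4 -319.5    4. ]
[429.07684 271.61536] [ 410.6 -286.4    4. ]
grip [ 438.5 -284.6   70. ]
side orange ((349.39996337890625, 170.20001220703125), (12.016654968261719, 41.74205780029297), 71.56505584716797)
[327.69998 171.1    ] [ 554.5 -261.1    4. ]
[367.29996 157.90002] [ 422.4 -351.6    4. ]
[371.09995 169.30002] [ 407.3 -287.7    4. ]
[331.49997 182.5    ] [ 536.1 -202.1    4. ]
side grip ((364.0, 156.5), (6.0, 11.0), 0.0) [ 435.2 -289.1   55. ]
deck ((315.8388977050781, 206.9264678955078), (49.80048751831055, 102.94890594482422), 1.3322197198867798)
[289.74863 257.8081 ] [441.2 124.4   5. ]
[292.14212 154.88701] [748.3 126.4   5. ]
[341.92917 156.04483] [748.3 -22.9   5. ]
[339.53568 258.96594] [441.3 -22.3   5. ]
line 87 [[577.8, 75.0, 5.0], [465.4, 73.0, 5.0]] 0.017868167784891517
line 92 [[578.9, 27.5, 5.0], [466.4, 28.5, 5.0]] -0.00848063818389587
```

View pics/tc.png

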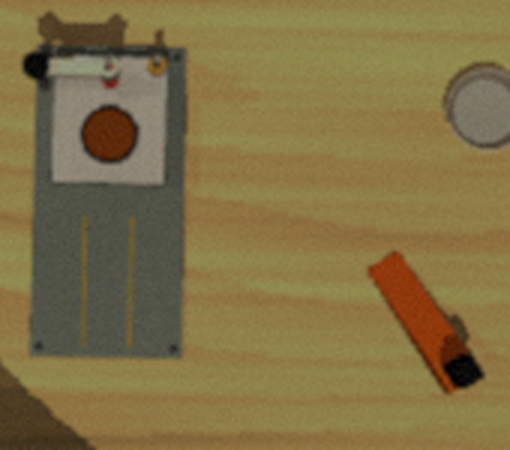

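Call:
send_rows([
  [[-44.8,-31.8,0,0,0,1.301],[-44.8,-31.8,0,0,0,1.301],[-44.8,-31.8,0,0,0,1.301],[-44.8,-31.8,0,0,0,1.301],[-44.8,-31.8,0,0,0,1.301],[-44.8,-31.8,0,0,0,1.301],[-44.8,-31.8,0,0,0,1.301],[-44.8,-31.8,0,0,0,1.301],[-44.8,-31.8,0,0,0,1.301],[-44.8,-31.8,0,0,0,1.301]],
])

```text
clock: 1.25
eef_pos: [490.0, 237.5, 304.0]
tool_rot: [3.141, -0.0, 1.569]
force: [0.5, 0.9, -0.1]
width: 85.4
gripper_force: 0.0
```

Call:
send_rows([
  [[-52.2,-5,6.4,0,0,0.97],[-52.2,-5,6.4,0,0,0.97],[-52.2,-5,6.4,0,0,0.97],[-52.2,-5,6.4,0,0,0.97],[-52.2,-5,6.4,0,0,0.97],[-52.2,-5,6.4,0,0,0.97],[-52.2,-5,6.4,0,0,0.97],[-52.2,-5,6.4,0,0,0.97],[-52.2,-5,6.4,0,0,0.97],[-52.2,-5,6.4,0,0,0.97]],
])

```text
clock: 2.25
eef_pos: [441.5, -256.9, 243.1]
tool_rot: [3.142, -0.0, 0.601]
force: [1.1, 0.7, 0.4]
width: 85.6
gripper_force: 0.0
```

Call:
send_rows([
  [[0,0,0,0,0,0],[0,0,0,0,0,0]],
])

```text
clock: 2.45
eef_pos: [441.0, -256.6, 243.1]
tool_rot: [-3.141, 0.0, 0.597]
force: [-0.1, 0.5, -0.6]
width: 85.7
gripper_force: 0.0
```

```bash
cat >> h.py <<'E'
def wray(s,im,u,v):
    """fisheye pixels -> world origin, direction"""
    a=(u-im['cx'])/im['fx']; b=(v-im['cy'])/im['fy']; th=np.hypot(a,b); k=np.sinc(th/np.pi) 
    d=np.array([a*k,-b*k,-np.cos(th)])
    M=np.array(im['mount']); T=R.from_euler('xyz',s['tool_rot']).as_matrix()
    return T@M[:3,3]+s['eef_pos'], T@(M[:3,:3]@d)
def wz(s,im,u,v,z):
    o,d=wray(s,im,u,v); return o+d*(z-o[2])/d[2]
def contour(m,box=None):
    k=m
    if box: u0,u1,v0,v1=box; k=np.zeros_like(m); k[v0:v1,u0:u1]=m[v0:v1,u0:u1]
    return max(cv2.findContours(k,cv2.RETR_EXTERNAL,cv2.CHAIN_APPROX_NONE)[0],key=cv2.contourArea)
E
python3 - <<'E'
from h import *
s,im=grab('wrist','w1.png'); print(np.round(s['eef_pos'],1),np.round(s['tool_rot'],3))
E
```

```text
[ 441.  -256.6  243.1] [-3.141  0.     0.597]
```

View pics/w1.png

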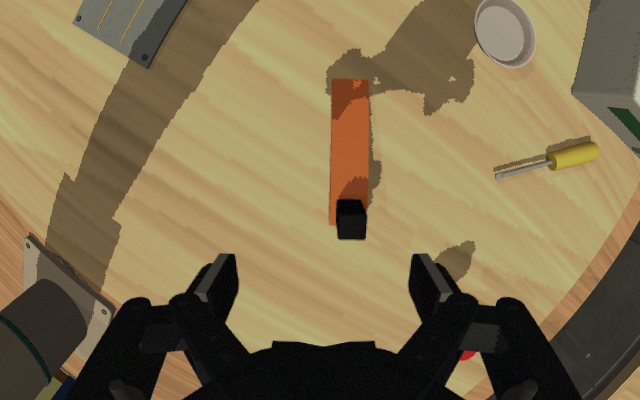

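The wrist view shows the wedge almost upright in the image, with the tip edge at row 80 (columns 332–368) and the black grip at (351,220). The grip is clear of the open fingers.

Run:
```python
from h import *
s,im=grab('wrist'); px=im['pixels']; hsv=cv2.cvtColor(px,cv2.COLOR_RGB2HSV)
o=contour(cv2.inRange(hsv,(3,150,50),(17,255,255)),(300,400,60,250))
k=np.zeros((400,640),np.uint8); cv2.drawContours(k,[o],-1,1,-1)
# side edges per row; project on face height (z=4+s/4) iteratively: use visible upper edges
L=[];Rr=[]
for v in range(88,190,3):
    c=np.flatnonzero(k[v]); L.append((c[0],v));Rr.append((c[-1]+1,v))
t=[i for i in range(60,100) if k[i,340:360].all()][0]
tip=wz(s,im,350,t,4); print('tiprow',t,tip)
def zf(u,v,d):
    z=10.
    for _ in range(8):
        p=wz(s,im,u,v,z); z=4+min(110,max(0,(p-tip)[:2]@-d))/4
    return p
d=np.array([np.cos(.6),np.sin(.6)])
for _ in range(3):
    A=np.array([zf(u,v,d) for u,v in L]);B=np.array([zf(u,v,d) for u,v in Rr]); C=(A+B)/2
    l=cv2.fitLine(np.float32(C[:,:2]),cv2.DIST_L2,0,.01,.01).ravel(); d=l[:2]*np.sign(l[0])
yaw=np.arctan2(d[1],d[0]); print('yaw',yaw,'width',np.linalg.norm((A-B)[:,:2],axis=1)[[0,15,-1]])
n=np.array([-d[1],d[0]]); base=l[2:]+d*((tip[:2]-l[2:])@d); print('tip',base,'grip from tip',base-126*d)
b=contour(cv2.inRange(px,(0,0,0),(38,38,38)),(320,385,192,246))
r=cv2.boundingRect(b); print('black',r)
pr=px[:, :].astype(int).sum(2); print(pr[194:244:2,351])
for p in((r[0]+1,r[1]),(r[0]+r[2]-1,r[1]),): print(p,wz(s,im,*p,77).round(1))
```

```text
tiprow 81 [ 539.30134436 -217.96412731    4.        ]
yaw 0.5788731 width [36.37727965 37.58184254 37.38610296]
tip [ 540.44994785 -219.72158235] grip from tip [ 434.97790196 -288.65378755]
black (338, 201, 30, 40)
[223 209 191 145  23  17  25  10  23  22  27  23  71  68  55  64  65  63
  64  64  72  58  61  92 448]
(339, 201) [ 449.1 -263.3   77. ]
(367, 201) [ 461.9 -282.    77. ]
```

Run:
```python
from h import *
s,im=grab('wrist'); px=im['pixels'].astype(int).sum(2)
m=((px<130)).astype(np.uint8)
rows={v:(np.flatnonzero(m[v,325:385])[[0,-1]]+325).tolist() for v in(220,228,236)}; print(rows)
c=np.mean([np.mean(x)+.5 for x in rows.values()])
P=[wz(s,im,c,v,77) for v in(217.5,241)]; print(np.round(P,1),np.linalg.norm(P[0]-P[1]),'centre',np.mean(P,0).round(1))
print('w',np.linalg.norm(wz(s,im,rows[228][0],228,77)-wz(s,im,rows[228][1]+1,228,77)))
print(s['eef_pos'],s['tool_rot'])
# deck corners (near edge) and yellow lines seen at top left
```

```text
{220: [338, 367], 228: [339, 367], 236: [340, 366]}
[[ 444.7 -280.2   77. ]
 [ 427.6 -292.9   77. ]] 21.24065930214539 centre [ 436.2 -286.5   77. ]
w 24.21074086025338
[ 442.01841233 -253.7528367   243.12396462] [-3.14017629e+00 -6.03464284e-04  6.02340697e-01]
```

Run:
```python
from h import *
a=[];
for i in range(6):
    s,im=grab('wrist'); a.append(np.r_[s['eef_pos'],s['tool_rot'],s['qpos'],s['clock']])
print(np.round(a,4)[:,[0,1,2,5,6,7,12,13]])
```

```text
[[ 4.422704e+02 -2.533179e+02  2.432125e+02  6.035000e-01  7.820000e-02
   5.820000e-01 -1.290000e-02  2.600000e+00]
 [ 4.423709e+02 -2.532159e+02  2.432695e+02  6.040000e-01  7.770000e-02
   5.819000e-01 -1.280000e-02  2.650000e+00]
 [ 4.424072e+02 -2.533338e+02  2.433618e+02  6.040000e-01  7.760000e-02
   5.818000e-01 -1.280000e-02  2.700000e+00]
 [ 4.423471e+02 -2.535372e+02  2.433862e+02  6.038000e-01  7.780000e-02
   5.818000e-01 -1.270000e-02  2.750000e+00]
 [ 4.423123e+02 -2.538056e+02  2.434243e+02  6.033000e-01  7.810000e-02
   5.819000e-01 -1.270000e-02  2.800000e+00]
 [ 4.422269e+02 -2.540533e+02  2.434362e+02  6.029000e-01  7.840000e-02
   5.819000e-01 -1.270000e-02  2.850000e+00]]
```

Call:
send_rows([
  [[-2.4,2.4,4,0,0,0.023],[-2.4,2.4,8,0,0,0.023],[-2.4,2.4,11,0,0,0.023],[-2.4,2.4,12.6,0,0,0.023],[-2.4,2.4,13.1,0,0,0.023],[-2.4,2.4,13.1,0,0,0.023],[-2.4,2.4,13.1,0,0,0.023],[-2.4,2.4,13.1,0,0,0.023]],
])

```text
clock: 3.7
eef_pos: [436.1, -288.8, 113.4]
tool_rot: [3.14, -0.001, 0.578]
force: [-1.0, -0.1, -0.6]
width: 85.1
gripper_force: 0.0
```

Run:
```python
from h import *
s,im=grab('wrist','w2.png'); print(np.round(s['eef_pos'],1),np.round(s['tool_rot'],3),np.round(s['force'],1))
```

```text
[ 436.1 -288.8  113.4] [ 3.14e+00 -1.00e-03  5.78e-01] [-1.  -0.1 -0.6]
```

View pics/w2.png

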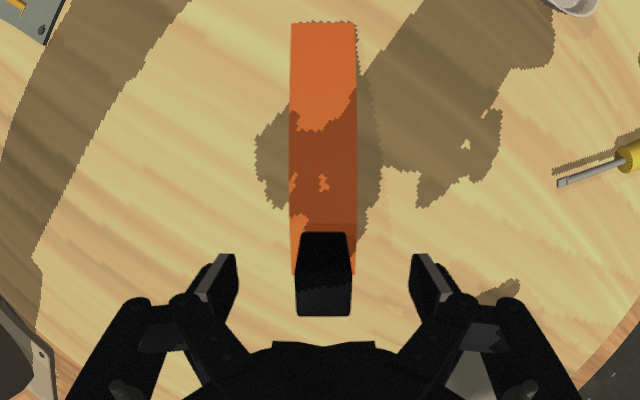

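The grip sits between the open pads at (323,275), and the wedge axis runs straight up the image with the tip at row 23. I'll check the remaining fore-aft error from the tip edge.

Run:
```python
from h import *
s,im=grab('wrist'); T=R.from_euler('xyz',s['tool_rot']).as_matrix()
for n,u,v,z in(('tipL',290.5,23,4),('tipR',356.5,23,4),('tipL0',290.5,22,0),('gtop front L',301,None,77)):
    if v: print(n,(T.T@(wz(s,im,u,v,z)-s['eef_pos'])).round(1))
px=im['pixels'].astype(int).sum(2); print(px[230:322:4,323])
for v in(272,274,316): print(v,(T.T@(wz(s,im,323,v,77)-s['eef_pos'])).round(1))
print(s['eef_pos'])
```

```text
tipL [126.  -19.8 109.4]
tipR [126.   17.9 109.5]
tipL0 [127.7 -20.2 113.4]
[215  21  23  26   1  25  26  19  17  15  31  40  22  21  75  79  68  69
  71  66  66  56 504]
272 [13.1 -1.2 36.4]
274 [12.1 -1.2 36.4]
316 [-9.5 -1.2 36.3]
[ 436.0613495  -288.75305176  113.35110032]
```

Call:
send_rows([
  [[0,-0.1,0.3,0,0,0],[0,-0.1,0.3,0,0,0]],
])

```text
clock: 4.0
eef_pos: [434.9, -287.4, 109.3]
tool_rot: [-3.141, -0.0, 0.578]
force: [-0.9, -0.2, 0.3]
width: 85.8
gripper_force: 0.0
```

Call:
send_rows([
  [[0,0,0,0,0,0],[0,0,0,0,0,0],[0,0,0,0,0,0],[0,0,0,0,0,0],[0,0,0,0,0,0],[0,0,0,0,0,0],[0,0,0,0,0,0],[0,0,0,0,0,0],[0,0,0,0,0,0],[0,0,0,0,0,0]],
], grip=255)

```text
clock: 5.0
eef_pos: [435.0, -287.8, 109.4]
tool_rot: [3.141, -0.0, 0.578]
force: [0.4, -0.2, 2.6]
width: 23.3
gripper_force: 58.8
```

Call:
send_rows([
  [[0,0,-2,0,0,0],[0,0,-6,0,0,0],[0,0,-9,0,0,0],[5,-6.8,-9,0,0,0.14],[8,-10.8,-9,0,0,0.24],[11,-14.9,-9,0,0,0.34],[14,-18.9,-9,0,0,0.44],[17,-23,-9,0,0,0.52],[19.2,-26,-9,0,0,0.56],[20.2,-27.3,-9,0,0,0.575]],
])

```text
clock: 6.0
eef_pos: [454.1, 54.8, 198.7]
tool_rot: [-3.141, 0.002, 0.004]
force: [0.8, -0.6, -0.1]
width: 23.5
gripper_force: 59.5
```

Call:
send_rows([
  [[0,0,0,0,0,0],[0,0,0,0,0,0],[0,0,0,0,0,0],[0,0,0,0,0,0],[0,0,0,0,0,0],[0,0,0,0,0,0]],
])

```text
clock: 6.6
eef_pos: [455.1, 50.3, 199.4]
tool_rot: [-3.142, -0.0, 0.001]
force: [-0.3, 0.1, -1.1]
width: 23.1
gripper_force: 59.5
```

Run:
```python
from h import *
s,im=grab('wrist','w3.png'); print(np.round(s['eef_pos'],1),np.round(s['tool_rot'],4),np.round(s['force'],1))
```

```text
[455.1  50.3 199.4] [-3.1416e+00 -1.0000e-04  8.0000e-04] [-0.3  0.1 -1.1]
```

View pics/w3.png

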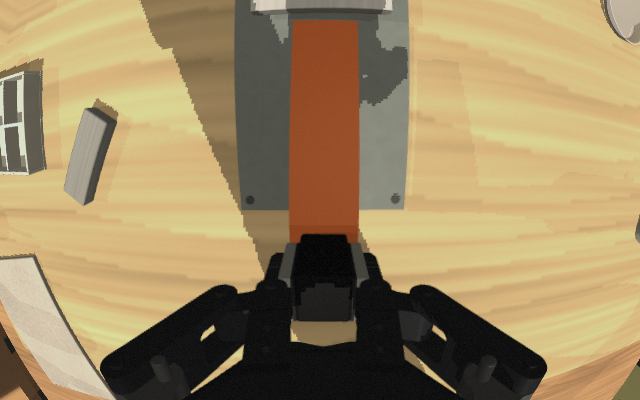

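The wedge hangs straight over the deck, with its tip at row 20, columns 292–360. The deck's side edges are near columns 237/408 and its front edge at row 209. The stage roller and plate edge are at rows 0–15, columns 251–392.

Run:
```python
from h import *
s,im=grab('wrist'); px=im['pixels']; hsv=cv2.cvtColor(px,cv2.COLOR_RGB2HSV)
T=R.from_euler('xyz',s['tool_rot']).as_matrix(); loc=lambda P:(P-s['eef_pos'])@T
# deck edges: grey = low saturation
g=(hsv[:,:,1]<95)
EL=[];ER=[]
wood=lambda v,u:hsv[v,u,1]
for v in range(40,200,8):
    c=np.flatnonzero(g[v,215:430])+215
    EL.append(c[0]);ER.append(c[-1]+1)
print(EL);print(ER)
V=list(range(40,200,8))
def fit(U):
    P=np.array([wz(s,im,u,v,5) for u,v in zip(U,V)]); 
    l=cv2.fitLine(np.float32(P[:,:2]),cv2.DIST_HUBER,0,.01,.01).ravel(); d=l[:2]*np.sign(l[0]); return l[2:],d,P
for n,U in(('L',EL),('R',ER)):
    p,d,P=fit(U); print(n,'yaw',np.arctan2(d[1],d[0]).round(4),'y at x=500,600',[(p[1]+(x-p[0])*d[1]/d[0]).round(1) for x in(500,600)])
# front edge
for u in(265,275,380,390):
    col=np.flatnonzero(~g[195:225,u])+195; print('front',u,col[0],wz(s,im,u,col[0],5).round(1))
# screws
gray=px.astype(int).sum(2)
for box in((242,258,192,207),(387,403,191,206)):
    sub=gray[box[2]:box[3],box[0]:box[1]]; m=sub<np.median(sub)*.65; q=np.argwhere(m).mean(0)[::-1]+[box[0],box[2]]; print('screw',m.sum(),q,wz(s,im,*q,5).round(1))
# wedge edges in tool frame
o=cv2.inRange(hsv,(3,150,40),(17,255,255)); A=[]
zu=109.4
for v in range(30,200,10):
    c=np.flatnonzero(o[v,270:385])+270; z=s['eef_pos'][2]-zu+15
    for _ in range(6):
        a,b=[loc(wz(s,im,u,v,z)) for u in(c[0],c[-1]+1)]; z=s['eef_pos'][2]-zu+4+max(0,min(110,126-a[0]))/4
    A.append(np.r_[(a+b)/2,b[1]-a[1]])
A=np.array(A); k=np.polyfit(A[:,0],A[:,1],1); print('wedge in tool: slope',k,'width',A[[0,-1],3],'y at 0,126',np.polyval(k,[0,126]))
t=np.flatnonzero(o[:40,325])[0]; print('tip row',t,loc(wz(s,im,325,t,s['eef_pos'][2]-zu+4)))
# roller ends
print('stage edge columns'); 
for v in(4,8,11):
    print(v,''.join('#' if x>420 else '.' for x in gray[v,235:410:2]))
print(gray[0:30,270],gray[0:30,375]); print(s['eef_pos'],s['tool_rot'])
```

```text
[np.int64(234), np.int64(234), np.int64(234), np.int64(234), np.int64(234), np.int64(234), np.int64(235), np.int64(235), np.int64(235), np.int64(235), np.int64(236), np.int64(236), np.int64(236), np.int64(237), np.int64(237), np.int64(238), np.int64(238), np.int64(239), np.int64(239), np.int64(240)]
[np.int64(410), np.int64(410), np.int64(410), np.int64(410), np.int64(410), np.int64(410), np.int64(417), np.int64(418), np.int64(417), np.int64(410), np.int64(409), np.int64(416), np.int64(409), np.int64(408), np.int64(408), np.int64(408), np.int64(407), np.int64(407), np.int64(407), np.int64(406)]
L yaw 0.0077 y at x=500,600 [np.float32(127.3), np.float32(128.1)]
R yaw 0.0101 y at x=500,600 [np.float32(-23.6), np.float32(-22.6)]
front 265 210 [438.  104.6   5. ]
front 275 211 [437.   95.3   5. ]
front 380 211 [437.1  -0.8   5. ]
front 390 211 [437.1 -10.2   5. ]
screw 42 [249.85714286 199.5       ] [448.  118.2   5. ]
screw 48 [395.10416667 198.5       ] [449.1 -14.2   5. ]
wedge in tool: slope [ 0.00882766 -0.76189782] width [35.89897292 35.94145011] y at 0,126 [-0.76189782  0.35038674]
tip row 20 [125.73353247   0.17437222 105.4019505 ]
stage edge columns
4 ..........################................................................#####........#
8 ...........##############.................................................#####........#
11 .......................................................................................#
[614 610 614 614 614 616 611 616 618 560 356 320 306 303 293 366 380 375
 389 287 240 240 246 245 240 241 242 244 249 248] [387 382 390 388 388 385 388 387 364 252 182 179 179 165 211 222 225 219
 225 235 238 244 243 246 248 245 248 244 241 239]
[455.08288071  50.57962057 199.38056752] [-3.14149429e+00 -1.56452280e-05  1.19193243e-03]
```

Call:
send_rows([
  [[0.4,0,2,0,0,-0.016],[0.4,0,5,0,0,-0.016],[0.4,0,7,0,0,-0.016],[0.4,0,7.9,0,0,-0.016],[0.4,0,8.1,0,0,-0.016],[0.4,0,8.1,0,0,-0.016],[0.4,0,8.1,0,0,-0.016],[0.4,0,8.1,0,0,-0.016],[0.4,0,8.1,0,0,-0.016]],
])

```text
clock: 7.6
eef_pos: [459.4, 51.5, 118.9]
tool_rot: [-3.141, -0.001, 0.019]
force: [1.0, 0.8, -1.8]
width: 23.1
gripper_force: 59.5
```

Call:
send_rows([
  [[0,0,0.1,0,0,0],[0,0,0.2,0,0,0],[0,0,0.3,0,0,0],[0,0,0.3,0,0,0],[0,0,0.3,0,0,0]],
])

```text
clock: 8.1
eef_pos: [459.0, 51.3, 115.3]
tool_rot: [3.142, 0.0, 0.019]
force: [0.3, -1.4, -1.2]
width: 23.6
gripper_force: 59.5
```

Call:
send_rows([
  [[0,0,0.05,0,0,0],[0,0,0.1,0,0,0],[0,0,0.1,0,0,0],[0,0,0.1,0,0,0]],
])

```text
clock: 8.5
eef_pos: [459.1, 51.3, 114.4]
tool_rot: [-3.141, -0.0, 0.019]
force: [0.2, -0.3, 1.0]
width: 23.5
gripper_force: 59.7
```

```bash
cat > m.py <<'E'
from h import *
s,im=grab('wrist','w4.png'); px=im['pixels']; hsv=cv2.cvtColor(px,cv2.COLOR_RGB2HSV)
g=hsv[:,:,1]<95; o=cv2.inRange(hsv,(3,150,40),(17,255,255))
tz=s['eef_pos'][2]; D=[];W=[]; tipx=s['eef_pos'][0]+126
for v in range(30,190,6):
    c=np.flatnonzero(g[v,130:500])+130; w=np.flatnonzero(o[v,250:400])+250
    a,b=wz(s,im,c[0],v,5),wz(s,im,c[-1]+1,v,5)
    if abs(a[1]-b[1]-150)<2.5: D.append((a+b)/2)
    z=15.
    for _ in range(6):
        a,b=wz(s,im,w[0],v,z),wz(s,im,w[-1]+1,v,z); z=5+4+np.clip(tipx-a[0],0,110)/4
    if abs(a[1]-b[1]-36)<1.5: W.append((a+b)/2)
D,W=np.array(D),np.array(W); kd,kw=np.polyfit(D[:,0],D[:,1],1),np.polyfit(W[:,0],W[:,1],1)
print(len(D),len(W),'deck slope %.4f y@460,585 %s'%(kd[0],np.polyval(kd,[460,585]).round(2)))
print('wedge slope %.4f y@460,585 %s'%(kw[0],np.polyval(kw,[460,585]).round(2)))
print(np.round(s['eef_pos'],1),np.round(s['tool_rot'],4),np.round(s['force'],1),s['clock'])
E
python3 m.py
```

```text
4 27 deck slope 0.0079 y@460,585 [51.64 52.62]
wedge slope 0.0099 y@460,585 [52.02 53.25]
[459.1  51.3 114.4] [-3.1415e+00 -1.0000e-04  1.8700e-02] [ 0.2 -0.3  1. ] 8.5
```

View pics/w4.png

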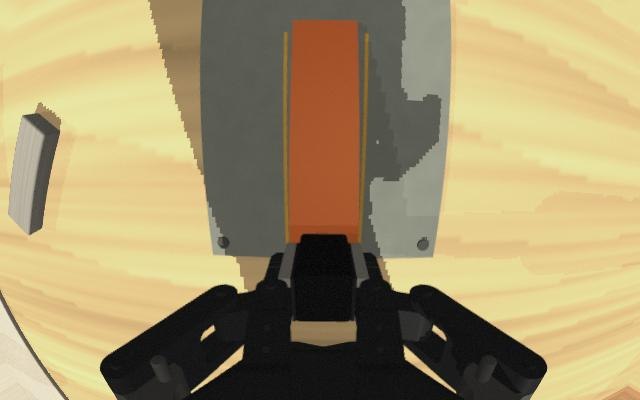

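The wedge rests on the deck, centred between the yellow lines (lines at columns 286/367, wedge 292–360 near the tip), so I'll advance it to the lip.

Call:
send_rows([
  [[0.3,0.02,0,0,0,0.002],[0.8,0.04,0,0,0,0.002],[1.3,0.06,0,0,0,0.002],[1.8,0.07,0,0,0,0.002],[2.3,0.07,0,0,0,0.002],[2.8,0.08,0,0,0,0.002],[3.3,0.08,0,0,0,0.002],[3.7,0.08,0,0,0,0.002],[4.0,0.08,0,0,0,0.002],[4.2,0.08,0,0,0,0.002]],
])

```text
clock: 9.55
eef_pos: [501.4, 51.3, 114.4]
tool_rot: [-3.142, 0.0, 0.017]
force: [-2.4, 0.1, 6.4]
width: 23.3
gripper_force: 60.5
```

Call:
send_rows([
  [[0.1,0,0,0,0,0],[0.2,0,0,0,0,0],[0.3,0,0,0,0,0],[0.4,0,0,0,0,0]],
])

```text
clock: 9.95
eef_pos: [505.2, 51.4, 114.4]
tool_rot: [-3.141, 0.0, 0.017]
force: [-3.1, -0.7, 4.7]
width: 23.5
gripper_force: 60.5
```

Call:
send_rows([
  [[0.1,0,0,0,0,0],[0.2,0,0,0,0,0],[0.3,0,0,0,0,0],[0.4,0,0,0,0,0]],
])

```text
clock: 10.35
eef_pos: [509.2, 51.4, 114.4]
tool_rot: [-3.141, 0.0, 0.017]
force: [-2.9, 0.2, 4.8]
width: 23.5
gripper_force: 60.5
```

Call:
send_rows([
  [[0.1,0,0,0,0,0],[0.2,0,0,0,0,0],[0.3,0,0,0,0,0],[0.4,0,0,0,0,0]],
])

```text
clock: 10.75
eef_pos: [511.6, 51.4, 114.4]
tool_rot: [-3.141, 0.003, 0.017]
force: [-8.7, -0.6, 11.0]
width: 23.1
gripper_force: 61.2
```

Call:
send_rows([
  [[0.1,0,0,0,0,0],[0.2,0,0,0,0,0],[0.3,0,0,0,0,0],[0.4,0,0,0,0,0]],
])

```text
clock: 11.15
eef_pos: [514.3, 51.5, 114.4]
tool_rot: [-3.14, 0.006, 0.016]
force: [-11.5, -0.6, 11.7]
width: 23.3
gripper_force: 61.5
```

Call:
send_rows([
  [[0.1,0,0,0,0,0],[0.2,0,0,0,0,0],[0.3,0,0,0,0,0]],
])

```text
clock: 11.45
eef_pos: [517.4, 51.5, 114.4]
tool_rot: [-3.14, 0.006, 0.016]
force: [-10.6, -0.1, 12.6]
width: 23.3
gripper_force: 61.5
```

Call:
send_rows([
  [[0.1,0,0,0,0,0],[0.2,0,0,0,0,0],[0.3,0,0,0,0,0]],
])

```text
clock: 11.75
eef_pos: [520.4, 51.6, 114.4]
tool_rot: [-3.14, 0.006, 0.016]
force: [-9.8, -0.0, 12.1]
width: 23.2
gripper_force: 61.5
```

Run:
```python
from h import *
F=[]
for i in range(4):
    s,im=grab('side'); F.append(s['force'])
print(np.round(F,1),np.round(s['eef_pos'],1),np.round(s['tool_rot'],4))
cv2.imwrite('pics/s5.png',cv2.resize(im['pixels'][190:270,230:370],None,fx=5,fy=5,interpolation=2)[:,:,::-1])
```

```text
[[ -9.8  -0.   12.1]
 [-11.   -1.   12.3]
 [-10.3  -0.7  11.3]
 [-10.4  -0.3  11.6]] [520.6  51.6 114.4] [-3.1402  0.0052  0.0164]
```

View pics/s5.png

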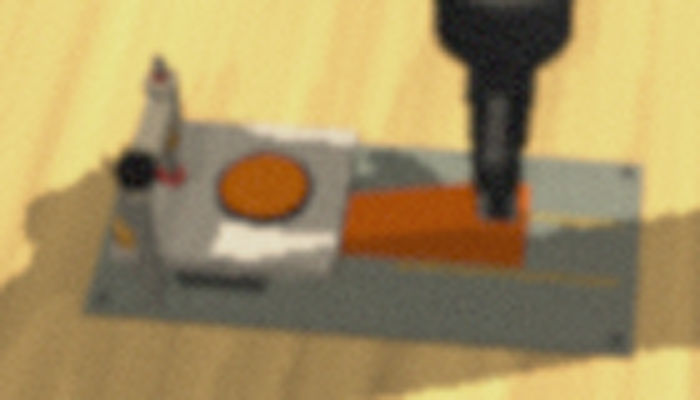

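The side view shows the wedge square under the lip, with the stage lifting and the red foot near (170,175) in the crop. The baseline push is about 10.4 N, so I'll go on in small steps.

Call:
send_rows([
  [[0.1,0,0,0,0,0],[0.2,0,0,0,0,0],[0.3,0,0,0,0,0],[0.4,0,0,0,0,0]],
])

```text
clock: 12.35
eef_pos: [524.4, 51.7, 114.4]
tool_rot: [-3.14, 0.006, 0.016]
force: [-9.6, -0.1, 11.5]
width: 23.2
gripper_force: 61.3
```

Call:
send_rows([
  [[0.1,0,0,0,0,0],[0.15,0,0,0,0,0]],
])

```text
clock: 12.55
eef_pos: [526.0, 51.7, 114.4]
tool_rot: [-3.14, 0.005, 0.016]
force: [-10.3, -0.2, 12.3]
width: 23.8
gripper_force: 61.3
```

Call:
send_rows([
  [[0.1,0,0,0,0,0],[0.15,0,0,0,0,0]],
])

```text
clock: 12.75
eef_pos: [527.5, 51.7, 114.4]
tool_rot: [-3.14, 0.006, 0.016]
force: [-10.1, -0.9, 11.8]
width: 23.5
gripper_force: 61.3
```

Call:
send_rows([
  [[0.1,0,0,0,0,0],[0.15,0.01,0,0,0,0]],
])

```text
clock: 12.95
eef_pos: [529.0, 51.7, 114.4]
tool_rot: [-3.14, 0.006, 0.017]
force: [-10.8, -0.2, 11.7]
width: 23.5
gripper_force: 61.3
```

Call:
send_rows([
  [[0.1,0,0,0,0,0],[0.15,0,0,0,0,0]],
])

```text
clock: 13.15
eef_pos: [530.5, 51.7, 114.4]
tool_rot: [-3.14, 0.005, 0.017]
force: [-10.8, 0.2, 12.7]
width: 23.3
gripper_force: 61.4
```

Call:
send_rows([
  [[0.1,0,0,0,0,0],[0.15,0,0,0,0,0]],
])

```text
clock: 13.35
eef_pos: [532.0, 51.7, 114.4]
tool_rot: [-3.14, 0.006, 0.016]
force: [-10.5, 0.7, 11.6]
width: 23.6
gripper_force: 61.4
```

Call:
send_rows([
  [[0.1,0,0,0,0,0],[0.15,0,0,0,0,0]],
])

```text
clock: 13.55
eef_pos: [533.6, 51.7, 114.4]
tool_rot: [-3.14, 0.005, 0.016]
force: [-9.6, -0.3, 11.1]
width: 23.8
gripper_force: 61.4
```

Call:
send_rows([
  [[0.1,0,0,0,0,0],[0.15,0.01,0,0,0,0]],
])

```text
clock: 13.75
eef_pos: [535.1, 51.7, 114.4]
tool_rot: [-3.14, 0.005, 0.017]
force: [-9.8, 0.3, 11.9]
width: 23.5
gripper_force: 61.3
```

Call:
send_rows([
  [[0.1,0,0,0,0,0],[0.15,0,0,0,0,0]],
])

```text
clock: 13.95
eef_pos: [536.6, 51.7, 114.4]
tool_rot: [-3.14, 0.005, 0.017]
force: [-10.3, -0.4, 10.8]
width: 23.3
gripper_force: 61.4
```

Call:
send_rows([
  [[0.1,0,0,0,0,0],[0.15,0,0,0,0,0]],
])

```text
clock: 14.15
eef_pos: [538.1, 51.7, 114.4]
tool_rot: [-3.14, 0.005, 0.016]
force: [-10.7, 0.0, 11.7]
width: 23.4
gripper_force: 61.4
```

Call:
send_rows([
  [[0.1,0,0,0,0,0],[0.15,0,0,0,0,0]],
])

```text
clock: 14.35
eef_pos: [539.6, 51.7, 114.4]
tool_rot: [-3.14, 0.005, 0.016]
force: [-10.0, -1.4, 11.7]
width: 23.1
gripper_force: 61.3
```

Call:
send_rows([
  [[0.1,0,0,0,0,0],[0.15,0.01,0,0,0,0]],
])

```text
clock: 14.55
eef_pos: [541.1, 51.7, 114.4]
tool_rot: [-3.14, 0.005, 0.017]
force: [-10.9, 0.3, 11.4]
width: 23.4
gripper_force: 61.3
```

Call:
send_rows([
  [[0.1,0,0,0,0,0],[0.15,0,0,0,0,0]],
])

```text
clock: 14.75
eef_pos: [541.5, 51.7, 114.4]
tool_rot: [-3.14, 0.008, 0.016]
force: [-13.6, 0.4, 15.2]
width: 23.4
gripper_force: 61.6
```

Run:
```python
from h import *
F=[]
for i in range(4):
    s,im=grab('side'); F.append(np.r_[s['force'],s['eef_pos']])
print(np.round(F,1))
```

```text
[[-1.360e+01  4.000e-01  1.520e+01  5.415e+02  5.170e+01  1.144e+02]
 [-1.310e+01  3.000e-01  1.390e+01  5.415e+02  5.170e+01  1.144e+02]
 [-1.160e+01  3.000e-01  1.430e+01  5.415e+02  5.170e+01  1.144e+02]
 [-1.240e+01 -4.000e-01  1.320e+01  5.415e+02  5.170e+01  1.144e+02]]
```

Call:
send_rows([
  [[0.1,0,0,0,0,0]],
])

```text
clock: 15.05
eef_pos: [541.7, 51.7, 114.4]
tool_rot: [-3.139, 0.009, 0.016]
force: [-15.7, 0.1, 17.5]
width: 23.7
gripper_force: 62.1
```

Call:
send_rows([
  [[0.05,0,0,0,0,0],[0.1,0,0,0,0,0]],
])

```text
clock: 15.25
eef_pos: [542.0, 51.5, 114.4]
tool_rot: [-3.139, 0.011, 0.016]
force: [-16.9, -0.3, 18.8]
width: 23.0
gripper_force: 62.1
```

Run:
```python
from h import *
F=[]
for i in range(4):
    s,im=grab('side'); F.append(np.r_[s['force'],s['eef_pos'],s['tool_rot'][1]*1000])
print(np.round(F,1))
cv2.imwrite('pics/s6.png',cv2.resize(im['pixels'][190:270,230:370],None,fx=5,fy=5,interpolation=2)[:,:,::-1])
```

```text
[[-1.690e+01 -3.000e-01  1.880e+01  5.420e+02  5.150e+01  1.144e+02
   1.070e+01]
 [-1.720e+01  4.000e-01  1.780e+01  5.420e+02  5.160e+01  1.144e+02
   1.070e+01]
 [-1.710e+01  5.000e-01  1.780e+01  5.420e+02  5.160e+01  1.144e+02
   1.060e+01]
 [-1.620e+01 -9.000e-01  1.900e+01  5.420e+02  5.150e+01  1.144e+02
   1.060e+01]]
```

View pics/s6.png

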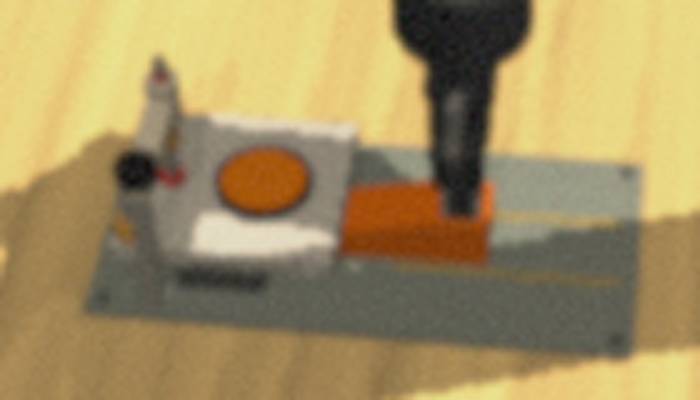

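The stage has risen and is at the red foot (170,175 in the crop), with the push about 6 N above baseline. The wedge is only just yielding, so I'll take small steps until it moves steadily against the gauge.

Call:
send_rows([
  [[0.05,0,0,0,0,0],[0.1,0,0,0,0,0],[0.1,0,0,0,0,0]],
])

```text
clock: 15.75
eef_pos: [542.6, 51.5, 114.4]
tool_rot: [-3.139, 0.011, 0.016]
force: [-18.7, -0.1, 20.1]
width: 23.3
gripper_force: 62.2
```

```bash
cat > f.py <<'E'
from h import *
F=[]
for i in range(4):
    s,im=grab('wrist'); F.append(np.r_[s['force'],s['eef_pos'],s['tool_rot'][1]*1000])
print(np.mean(F,0).round(2))
# rear edge of wedge block / tip not visible; track front deck screws vs wedge grip
E
python3 f.py
```

```text
[-1.8030e+01 -1.7000e-01  1.9470e+01  5.4256e+02  5.1510e+01  1.1437e+02
  1.1440e+01]
```

Call:
send_rows([
  [[0.05,0,0,0,0,0],[0.1,0,0,0,0,0],[0.1,0,0,0,0,0]],
])

```text
clock: 16.25
eef_pos: [543.0, 51.5, 114.3]
tool_rot: [-3.139, 0.013, 0.016]
force: [-19.3, 0.6, 20.8]
width: 23.6
gripper_force: 62.4
```

```bash
python3 f.py
```

```text
[-1.8670e+01 -5.1000e-01  2.0350e+01  5.4300e+02  5.1520e+01  1.1433e+02
  1.2740e+01]
```

Call:
send_rows([
  [[0.04,0,0,0,0,0],[0.08,0,0,0,0,0],[0.08,0,0,0,0,0]],
])

```text
clock: 16.75
eef_pos: [543.6, 51.5, 114.3]
tool_rot: [-3.139, 0.013, 0.016]
force: [-19.3, -0.8, 21.0]
width: 23.5
gripper_force: 62.5
```

```bash
python3 f.py; python3 m.py
```

```text
[-1.9160e+01 -2.4000e-01  2.0800e+01  5.4358e+02  5.1530e+01  1.1435e+02
  1.3150e+01]Traceback (most recent call last):
  File "m.py", line 11, in <module>
    a,b=wz(s,im,w[0],v,z),wz(s,im,w[-1]+1,v,z); z=5+4+np.clip(tipx-a[0],0,110)/4
                ~^^^
IndexError: index 0 is out of bounds for axis 0 with size 0
```

The force now rises about 0.8 N per mm of push, which matches the gauge spring (3 N/mm at 1:4), so the stage is pressing the foot lightly. I'll unload the arm before opening the fingers.

Call:
send_rows([
  [[-0.2,0,0,0,0,0],[-0.4,0,0,0,0,0],[-0.5,0,0,0,0,0],[-0.5,0,0,0,0,0]],
])

```text
clock: 17.4
eef_pos: [543.1, 51.6, 114.4]
tool_rot: [-3.141, 0.004, 0.016]
force: [-5.0, -0.7, 9.3]
width: 23.6
gripper_force: 61.0
```

```bash
python3 f.py
```

```text
[ -5.56  -0.62   9.37 543.1   51.65 114.36   4.25]
```

Call:
send_rows([
  [[-0.1,0,-0.05,0,0,0],[-0.15,0,-0.1,0,0,0],[-0.15,0,-0.1,0,0,0]],
])

```text
clock: 17.9
eef_pos: [542.9, 51.7, 114.5]
tool_rot: [3.141, 0.002, 0.017]
force: [-1.3, -1.0, -6.5]
width: 23.4
gripper_force: 59.3
```

Call:
send_rows([
  [[0,0,0,0,0,0],[0,0,0,0,0,0],[0,0,0,0,0,0],[0,0,0,0,0,0],[0,0,0,0,0,0],[0,0,0,0,0,0],[0,0,0,0,0,0],[0,0,0,0,0,0]],
], grip=0)

```text
clock: 18.7
eef_pos: [543.4, 51.7, 115.3]
tool_rot: [-3.142, 0.0, 0.017]
force: [-0.1, -0.3, -0.3]
width: 85.2
gripper_force: 0.0
```

Call:
send_rows([
  [[0,0,-1,0,0,0],[0,0,-4,0,0,0],[0,0,-8,0,0,0],[0,0,-12,0,0,0],[-3,0,-14,0,0,0],[-6,0,-14,0,0,0],[-7,0,-14,0,0,0],[-7,0,-14,0,0,0],[-7,0,-14,0,0,0]],
])

```text
clock: 19.6
eef_pos: [474.5, 50.7, 255.6]
tool_rot: [3.141, -0.002, 0.017]
force: [0.5, -0.5, -0.2]
width: 85.4
gripper_force: 0.0
```

Run:
```python
from h import *
s,im=grab('wrist','w7.png'); print(np.round(s['eef_pos'],1),np.round(s['force'],1))
```

```text
[474.5  50.7 255.6] [ 0.5 -0.5 -0.2]
```

View pics/w7.png

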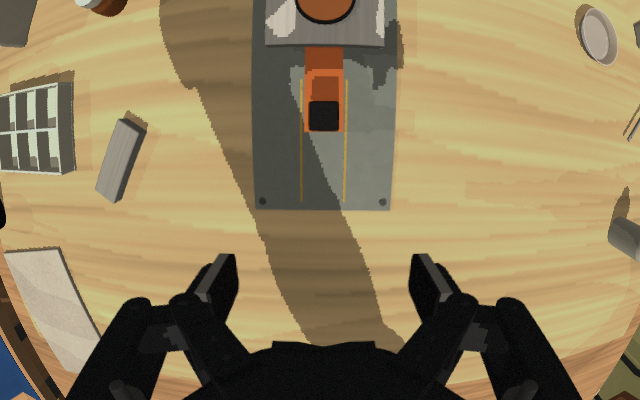

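The wedge stands free under the stage, square and central: block columns 304–344 between lines at 302/346, grip top at (324,116). The bystanders in view are undisturbed. One number check that it did not back out, then hand in.

Run:
```python
from h import *
s,im=grab('wrist'); px=im['pixels'].astype(int).sum(2)
m=((px<130)*255).astype(np.uint8); c=contour(m,(295,355,90,145)); x,y,w,h=cv2.boundingRect(c); print(x,y,w,h)
print('grip', wz(s,im,x+w/2,y+h/2,82).round(1))
```

```text
309 101 30 30
grip [542.7  51.8  82. ]
```

```bash
python3 -c "
from cell import ctrl
print(ctrl.finish_job())"
```

```text
the job is handed in; nothing more can be done
None
```

The wedge is square and central under the roller lip, holding the stage up against the gauge foot (by force and travel, an estimated 0.3–0.6 mm of lift past first touch); the gripper is clear and the job is handed in, with no verdict returned.

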